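# Spin the bead turntable and brake it on its mark

## Task

With a fingertip, flick the wheel of the bead turntable (either way round) so that it spins on its own and its lug runs past the upright stop block at least once without being touched. Then, while the wheel is still turning, brake it with a fingertip so that it comes to rest with the lug facing the block and nowhere else, and take the finger away. Only touch and push: do not take the lug between the fingers, and leave the jar, the pot and the brass press where they stand.

Things in the scene. Friction and masses are not known exactly. Their poses are not given: they have to be found in the camera images.
- stand: Fixed grey round foot (150 mm across) and column of the turntable, bolted to the bench. Origin: on the bench under the wheel's axle; z up. Its +x axis points along a 30 mm wide, 10 mm high foot arm to the stop block: a dark steel upright plate, 44 mm wide (along y), 12 mm thick, 94 mm tall, centred 154 mm from the axle (inner face at 148 mm).
- axle (a point): Point on the wheel's vertical axle, level with its flat top, 75 mm above the bench. The wheel: level aluminium disc, 180 mm across, 10 mm thick. On it at the centre: brass collar (28 mm across, 8 mm high) and a thin pin with a glass bead, 47 mm high. The ring between collar and rim is flat and clear: a finger pressed on it from above with a few newtons stops the wheel almost at once.
- wheel (a joint): Turn of the wheel (rad), counted on over full turns, growing counter-clockwise seen from above. 0 and every whole turn (6.283) put the lug exactly facing the stop block; it starts at 2.2 to 4.2, away from the block. Very free bearing: wheel about 0.8 kg, inertia about 0.004 kg m2; left alone it slows by some 0.1 to 0.2 rad/s each second.
- lug (a point): Point on the lug, 115 mm from the axle, mid-height (70 mm above the bench). The lug is a steel bar, 14 mm wide and 18 mm high (61 to 79 mm above the bench), fixed to the wheel's rim and pointing straight out from it, to 134 mm from the axle, so 44 mm of it stand free outside the disc. The point's x axis points outward along the lug, z up.
- lug_home (a point): Point fixed to the stand, 115 mm from the axle straight before the middle of the stop block, 70 mm above the bench: where lug is when the lug faces the block exactly.
- jar: Glass jar with a metal lid, loose, 56 mm across, 85 mm tall, beside the turntable. Origin at the centre of its underside. Leave alone.
- pot: Small open terracotta pot, loose, 84 mm across, 75 mm tall, on the other side of the turntable. Origin at the centre of its underside. Leave alone.
- press: Brass bead press, a loose block 70 x 34 mm, 24 mm high, with a round wooden knob on top up to 54 mm. Origin at the centre of its underside. Leave alone.

How it is judged:
On the way, in this order (a step that is already met when the one before it is completed fails the run):
1. the wheel spins by itself, untouched, and its lug has run past the stop block (((value of joint wheel above 6.63 rad and velocity of joint wheel above 0.5 rad/s) or (value of joint wheel below -0.35 rad and velocity of joint wheel below -0.5 rad/s)) and contact force between the fingers and wheel below 0.05 N), for 0.2 s.
2. a finger on the wheel holds it still with the lug facing the block (contact force between the fingers and wheel above 0.3 N and velocity of joint wheel between -0.1 and 0.1 rad/s and horizontal distance between lug and lug_home below 0.025 m), for 0.1 s.
At the end, for the whole second after the job is handed in: The wheel is at rest and the lug faces the stop block, its middle within 25 mm of straight before the middle of the block (level distance at 115 mm from the axle); the finger is off the wheel (horizontal distance between lug and lug_home below 0.025 m and velocity of joint wheel between -0.03 and 0.03 rad/s); the robot touches nothing.
It fails at once if the wheel is touched while the lug passes the block for the first time ((value of joint wheel between 5.98 and 6.63 rad or value of joint wheel between -0.35 and 0.3 rad) and contact force between the fingers and wheel above 0.05 N).
It fails at once if having passed the block, the wheel comes to rest with the lug not facing it (over 30 mm off) ((value of joint wheel above 6.63 rad or value of joint wheel below -0.35 rad) and velocity of joint wheel between -0.03 and 0.03 rad/s and horizontal distance between lug and lug_home above 0.03 m).
It fails at once if the lug is taken between the fingers (contact force between the fingers and wheel above 0.2 N and y of the grasp point in the frame of lug between -0.005 and 0.005 m and x of the grasp point in the frame of lug between -0.03 and 0.035 m and z of the grasp point in the frame of lug below 0.022 m).
It fails at once if the jar, the pot or the press is moved or lifted (distance of any of jar, pot, press from where it was at the start of the episode above 0.015 m).
It also fails if it takes over 51 s, if anything falls off the work surface, if the arm or the gripper's body presses on something with over 40 N, if the wrist force passes 120 N, or if a joint passes its speed limit or range.

## Robot

A 7-joint arm with a two-finger parallel gripper is mounted at the origin on the work surface. World frame = base frame: x ahead of the robot, y to its left, z up, the work surface at z = 0. Lengths are in m, angles in rad, forces in N, time in s.
With the tool pointing down it reaches from about 0.425 to 0.875 m from the base axis. Payload 4.7 kg.
Tool frame: the origin (TCP) lies between the finger pads; the fingertips stand 22 mm ahead of it and the grasp point (between the pads) lies 3 mm ahead of it (bot.finger_overhang is the distance from the TCP to the fingertips, in m); z points along the fingers, y is the line along which they close (so a half turn about z gives the same grasp; the last joint's range is limited). The gripper opens to 85 mm and grips with 20 to 120 N. Pads are 22 mm wide; open, the fingers measure 114 mm over their backs; the gripper's body (76 mm by 85 mm) begins 54 mm behind the grasp point. The pads swing forward as they close: fully open they stand 13 mm farther back than shut.
Start: joints at [1.22, 0.321, -0.07, 1.45, 0.023, 1.371, -0.057], TCP at [0.232, -0.607, 0.253] pointing down, gripper open.
Joint ranges: [-2.86, 2.86], [-0.3, 2.09], [-1.38, 1.24], [0.06, 2.45], [-1.56, 4.7], [0.09, 2.05], [-2.69, 2.69]. Speed limits (rad/s): [2.57, 2.57, 3.14, 3.14, 3.14, 3.14, 3.14].

## Interface

Orientations are given as a rotation vector (axis times angle).
In Python, from plant import bot, camrig gives the robot as it stands (bot), with the cameras (camrig).
- The arm moves only by the shell command python3 jog.py 'ROWS' [FORCE]. ROWS is a JSON list of rows, 1 to 5 of them, each of 7 numbers: dx, dy, dz in m, then a rotation vector rx, ry, rz in rad, then the finger opening in m; each row shifts and turns the commanded pose from where the row before left it, along the tool's axes as they then stand; what a row does not reach is not made up. A row lasts 1/10 s, in which the tool goes at most 0.05 m and 0.15 rad, less where a joint would pass 70% of its speed; a pose out of reach is approached as far as the arm can. The fingers move at their own pace and stop on an object; FORCE is the grip in N (left out, the last holds). Time passes only in rows, so rows that do not move let the fingers close. It prints the time, the measured TCP pose, the force, the opening and the grip force at its end.
- bot.get_obs(): the state, without advancing time (a new reading comes with each control period).
- camrig.read_camera(name): name is "side" or "top" or "wrist"; returns a dict with "image" (420x560x3 uint8, blue, green, red), "range_z" (420x560 float32, m along the optical axis (not along the pixel's ray), 0 where there is no reading), "fov_y" (degrees; the focal length in pixels is half the picture's height over the tangent of half this angle, whatever the lens; pixels are square), "cx", "cy" (the principal point, pixels), "rvec" (rotation vector, rad) and "tvec" (3), from world to camera coordinates, as OpenCV has them. Camera axes: x right, y down, z forward; pixel columns grow to the right and rows downward; lengths in m; the calibration is good to about 2 mm. The wrist camera is an equidistant fisheye: a pixel r from the principal point sees the ray r / f radians off the axis. A picture is of the moment at which its call begins.
- bot.job_done(): hands the job in; it is judged then, once.
The state is a dict: "clock": time; "qpos": joint angles; "qd": joint speeds; "tau": joint torques, N m; "tool_pos": TCP position; "orientation": TCP orientation; "ft_force": force on the tool from outside, world axes, zero at the start; "wrist_torque": the same for the moment, N m; "finger_gap": finger opening in m; "gripper_force": force on a finger pad.
Only numpy, scipy, OpenCV 4.12 (cv2) and the standard library are available. Lean on these libraries where they do the work, as an engineer would, in place of code of your own. Each camera call takes 0.05 s, during which the arm holds its last target. There are 200 camera calls.

## Working session

There is one attempt and no reset: what is moved stays moved. The work goes in short steps, Python scripts to look and compute and a shell command to move; the robot and the scene stay as the last step left them, time stands still between calls to the robot, and variables do not carry over. Pictures are saved under pics/ and viewed, at most 10 in all, crops included, and the job is handed in when it is done.

```bash
ls; mkdir -p pics
cat > h.py <<'E'
import numpy as np, cv2
from plant import bot, camrig
def cam(n):
    c=camrig.read_camera(n); c['R']=cv2.Rodrigues(np.array(c['rvec'],float))[0]; c['f']=210/np.tan(np.radians(c['fov_y'])/2); return c
def pts(c):
    "world point per pixel from range image (pinhole)"
    z=c['range_z']; v,u=np.mgrid[:420,:560]
    P=np.stack([(u-c['cx'])/c['f']*z,(v-c['cy'])/c['f']*z,z],-1)
    return (P-np.array(c['tvec']))@c['R']
E
python3 - <<'E'
from h import *
ims=[]
for n in ('top','side'):
    c=cam(n); cv2.imwrite(f'pics/{n}0.png',c['image']); np.savez(f'{n}0.npz',P=pts(c),im=c['image'])
    print(n,c['fov_y'],-c['R'].T@np.array(c['tvec']))
o=bot.get_obs(); print({k:np.round(v,3) for k,v in o.items()})
E
```

```text
jog.py
pics
plant.py
top 53.081232649367244 [0.40596476 0.02835834 1.00841443]
side 48.01324135769941 [ 0.4147408  -0.78134967  0.58838216]
{'clock': np.float64(0.1), 'qpos': array([ 1.22 ,  0.322, -0.07 ,  1.452,  0.023,  1.371, -0.057]), 'qd': array([-0.001, -0.002,  0.001, -0.003,  0.   , -0.   , -0.002]), 'tau': array([-0.0000e+00, -4.9488e+01, -3.8400e-01, -3.1521e+01,  1.3000e-02,
        7.0000e-03,  0.0000e+00]), 'tool_pos': array([ 0.232, -0.607,  0.252]), 'orientation': array([-3.088e+00, -5.700e-01,  1.000e-03]), 'ft_force': array([ 0.272, -0.205,  0.495]), 'wrist_torque': array([ 0.002, -0.035, -0.023]), 'gripper_force': np.float64(0.0), 'finger_gap': np.float64(0.086)}
```

View pics/top0.png

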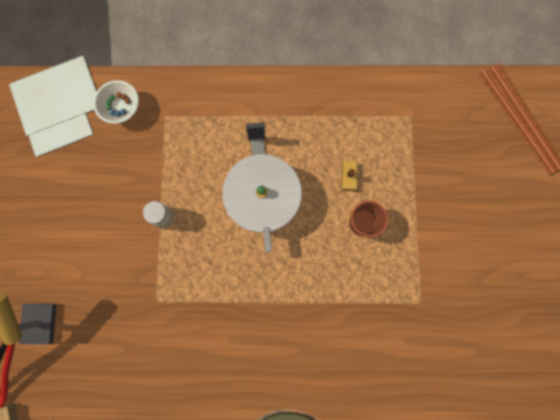

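View pics/side0.png

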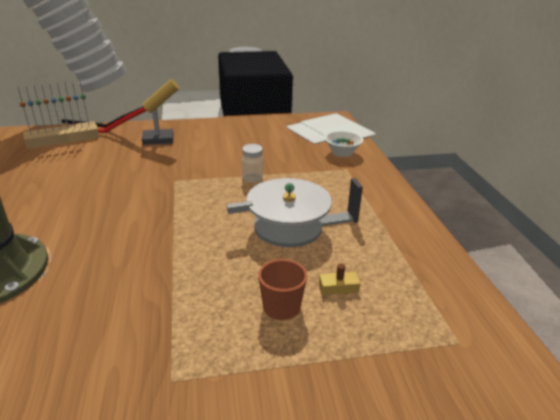

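The top view shows the wheel centre at (262,192), the stop block at (256,132) on the far side and the lug at (267,238) on the robot's side. The jar is at (157,213), the pot at (369,218) and the press at (350,175). The side view agrees, and the gripper is out of both pictures.

```bash
cat > loc.py <<'E'
from h import *
d=np.load('top0.npz'); P,im=d['P'],d['im']; Z=P[...,2]
hsv=cv2.cvtColor(im,cv2.COLOR_BGR2HSV); v,u=np.mgrid[:420,:560]
box=(u>200)&(u<320)&(v>110)&(v<270)
m=box&(Z>.066)&(Z<.083)&(hsv[...,1]<70)
n,lab,st,ce=cv2.connectedComponentsWithStats(m.astype(np.uint8)); i=1+np.argmax(st[1:,4]); m=lab==i
Q=P[m]; disc=cv2.morphologyEx(m.astype(np.uint8),cv2.MORPH_OPEN,np.ones((25,25)))
cn=max(cv2.findContours(disc,0,cv2.CHAIN_APPROX_NONE)[0],key=cv2.contourArea)
(x,y),r=cv2.minEnclosingCircle(cn); e=cv2.fitEllipse(cn); print('disc px',x,y,r,e, 'z',np.median(Q[:,2]))
A=P[disc>0][:,:2]; ax=(A.min(0)+A.max(0))/2; print('axle',ax,'diam',np.ptp(A,axis=0),'mean',A.mean(0))
rr=np.hypot(*(Q[:,:2]-ax).T); L=Q[rr>.1]; a=L[:,:2].mean(0)-ax; print('lug',L.mean(0),'rmax',rr.max(),'ang',np.degrees(np.arctan2(a[1],a[0])),len(L))
B=P[box&(Z>.087)&(Z<.1)&(v<160)]; b=B[:,:2].mean(0)-ax; print('block',B.mean(0),np.ptp(B,axis=0),np.hypot(*b),np.degrees(np.arctan2(b[1],b[0])))
for nm,(u0,u1,v0,v1),zl in (('jar',(130,185,190,235),.07),('pot',(340,395,195,245),.06),('press',(335,362,150,195),.018)):
    S=P[(u>u0)&(u<u1)&(v>v0)&(v<v1)&(Z>zl)]; print(nm,(S.min(0)+S.max(0))/2,np.ptp(S,axis=0),S[:,2].max())
E
python3 loc.py
cat >> h.py <<'E'
def ray(c,uv,z):
    "pixels (N,2) cast to plane at height z (pinhole)"
    uv=np.atleast_2d(uv); C=-c['R'].T@np.array(c['tvec'])
    D=np.c_[(uv[:,0]-c['cx'])/c['f'],(uv[:,1]-c['cy'])/c['f'],np.ones(len(uv))]@c['R']
    return (C+D*((z-C[2])/D[:,2])[:,None])[:,:2]
def circ(X):
    s=np.linalg.lstsq(np.c_[2*X,np.ones(len(X))],(X**2).sum(1),rcond=None)[0]; return s[:2],np.sqrt(s[2]+s[:2]@s[:2])
def wheelmask(c):
    hsv=cv2.cvtColor(c['image'],cv2.COLOR_BGR2HSV); m=((hsv[...,1]<60)&(hsv[...,2]>110)).astype(np.uint8)
    m[:,:195]=0;m[:,330:]=0;m[:100]=0;m[290:]=0; return m
E
cat > loc.py <<'E'
from h import *
c=cam('top'); im=c['image']; Z=pts(c)[...,2]; hsv=cv2.cvtColor(im,cv2.COLOR_BGR2HSV); v,u=np.mgrid[:420,:560]
for k in [(230,192),(262,210),(267,240),(256,128),(256,137),(258,147),(157,213),(369,205),(350,185)]: print(k,hsv[k[1],k[0]],Z[k[1],k[0]].round(3))
m=wheelmask(c); D=cv2.morphologyEx(m,cv2.MORPH_OPEN,cv2.getStructuringElement(2,(31,31)))
cn=max(cv2.findContours(D,0,1)[0],key=cv2.contourArea)[:,0].astype(float)
X=ray(c,cn,.075); ax,r=circ(X)
for _ in range(3):
    d=abs(np.hypot(*(X-ax).T)-r); ax,r=circ(X[d<.004])
print('axle',ax,'r',r)
vu=np.argwhere(m>0); W=ray(c,vu[:,::-1],.079); rr=np.hypot(*(W-ax).T); s=(rr>.1)&(rr<.145); a=W[s].mean(0)-ax
print('lug',W[s].mean(0),s.sum(),np.hypot(*a),rr[s].max(),np.arctan2(a[1],a[0]))
k=((hsv[...,2]<75)&(u>235)&(u<275)&(v>112)&(v<150)).astype(np.uint8)
n,lab,st,ce=cv2.connectedComponentsWithStats(k); i=1+np.argmax(st[1:,4]); print('block px',st[i],ce[i])
def blob(mask,z,nm):
    n,lab,st,ce=cv2.connectedComponentsWithStats(mask.astype(np.uint8)); i=1+np.argmax(st[1:,4]); q=np.argwhere(lab==i)[:,::-1]
    w=ray(c,q,z); print(nm,(w.min(0)+w.max(0))/2,np.ptp(w,axis=0))
blob((u>130)&(u<185)&(v>190)&(v<235)&(hsv[...,1]<60)&(hsv[...,2]>110),.085,'jar')
blob((u>340)&(u<395)&(v>195)&(v<245)&(hsv[...,0]<9)&(hsv[...,1]>120),.075,'pot')
blob((u>335)&(u<365)&(v>150)&(v<195)&(hsv[...,1]>190)&(hsv[...,0]>18),.024,'press')
cv2.imwrite('pics/z.png',cv2.resize(im[100:270,190:410],None,fx=3.5,fy=3.5))
E
python3 loc.py
```

```text
(230, 192) [ 18  24 190] 0.075
(262, 210) [ 19  25 192] 0.073
(267, 240) [ 17  23 153] 0.078
(256, 128) [170  16  48] 0.088
(256, 137) [ 0  0 41] 0.028
(258, 147) [ 27  19 134] 0.011
(157, 213) [ 18  26 194] 0.084
(369, 205) [  9 156  77] 0.053
(350, 185) [ 20 166 201] 0.023
axle [0.59574936 0.06024787] r 0.08835400619410477
lug [0.60915545 0.06067963] 178 0.013413046467966856 0.13180158446008697 0.03219508006953234
block px [247 126  18  14 214] [255.77102804 132.6682243 ]
jar [0.54755368 0.29991801] [0.04741918 0.04948372]
pot [ 0.55815676 -0.18187669] [0.03183091 0.05582279]Traceback (most recent call last):
  File "loc.py", line 19, in <module>
    blob((u>335)&(u<365)&(v>150)&(v<195)&(hsv[...,1]>190)&(hsv[...,0]>18),.024,'press')
    ~~~~^^^^^^^^^^^^^^^^^^^^^^^^^^^^^^^^^^^^^^^^^^^^^^^^^^^^^^^^^^^^^^^^^^^^^^^^^^^^^^^
  File "loc.py", line 15, in blob
    n,lab,st,ce=cv2.connectedComponentsWithStats(mask.astype(np.uint8)); i=1+np.argmax(st[1:,4]); q=np.argwhere(lab==i)[:,::-1]
                                                                             ~~~~~~~~~^^^^^^^^^^
    return _wrapfunc(a, 'argmax', axis=axis, out=out, **kwds)
    return bound(*args, **kwds)
ValueError: attempt to get argmax of an empty sequence
```

```bash
python3 - <<'E'
s=open('loc.py').read()
s=s.replace("s=(rr>.1)&(rr<.145)","s=(rr>.1)&(rr<.145)&(vu[:,0]>215)")
s=s.replace("print('block px',st[i],ce[i])","""print('block px',st[i],ce[i])
q=np.argwhere(lab==i)[:,::-1]; w=ray(c,q,.094)-ax; w=w[w[:,0]>w[:,0].max()-.012]; b=w.mean(0); print('block top',b+ax,np.ptp(w,axis=0),np.hypot(*b),np.arctan2(b[1],b[0]))
f=(m>0)&(v>141)&(v<150)&(u>235)&(u<280); w=ray(c,np.argwhere(f)[:,::-1],.01)-ax; b=w.mean(0); print('arm',np.ptp(w,axis=0),np.hypot(*b),np.arctan2(b[1],b[0]))""")
s=s.replace("(hsv[...,1]>190)&(hsv[...,0]>18)","(Z>.017)&(Z<.04)")
open('loc.py','w').write(s)
E
python3 loc.py
```

```text
(230, 192) [ 18  27 191] 0.075
(262, 210) [ 18  27 191] 0.073
(267, 240) [ 18  21 155] 0.081
(256, 128) [ 0 11 46] 0.092
(256, 137) [150   7  38] 0.027
(258, 147) [ 27  21 135] 0.008
(157, 213) [ 17  27 195] 0.084
(369, 205) [  9 154  78] 0.053
(350, 185) [ 19 166 201] 0.024
axle [0.59561187 0.06027621] r 0.08834200925888576
lug [0.48023721 0.04650578] 77 0.11619352519667162 0.13166978292857487 -3.0228006117315283
block px [247 126  18  14 214] [255.81775701 132.64953271]
block top [0.73953826 0.07448372] [0.01191097 0.03647059] 0.1446259293312941 0.09839495965488301
arm [0.0179587  0.02733279] 0.13188402799840726 0.10342066239309916
jar [0.54645728 0.29986705] [0.04961197 0.04958564]
pot [ 0.55926194 -0.16857787] [0.02961094 0.04316224]
press [ 0.64912523 -0.1495719 ] [0.06898769 0.03523774]
```

View pics/z.png

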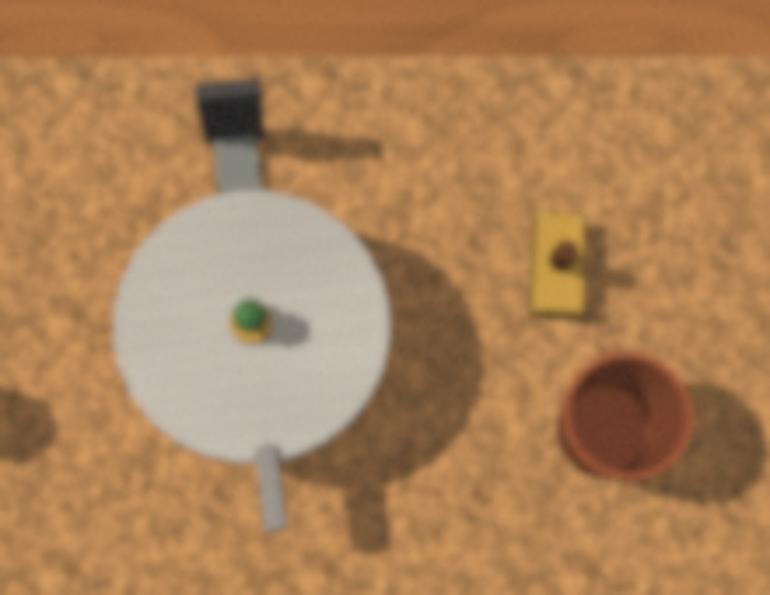

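Measured: axle at (0.596, 0.060), stand direction about 0.10 rad, and wheel value about 3.16. I will push the lug toward +y (clockwise) with the fingers closed. First I align the tool with the world axes and close the fingers.

```bash
python3 jog.py '[[0,0,0,0,0,0.15,0],[0,0,0,0,0,0.15,0],[0,0,0,0,0,0.065,0],[0.03,-0.03,0,0,0,0,0],[0.03,-0.03,0,0,0,0,0]]' 40
python3 jog.py '[[0.03,-0.04,0,0,0,0,0],[0.03,-0.04,0,0,0,0,0],[0.03,-0.04,0,0,0,0,0],[0.03,-0.04,0,0,0,0,0],[0.03,-0.04,0,0,0,0,0]]'
python3 -c "
from h import *
from scipy.spatial.transform import Rotation as R
o=bot.get_obs();print(o['clock'],o['tool_pos'],R.from_rotvec(o['orientation']).as_matrix().round(3),o['qpos'].round(2),o['finger_gap'],o['ft_force'])"
```

```text
clock: 0.7
tool_pos: [0.291, -0.5473, 0.2528]
orientation: [-3.141, 0.006, 0.001]
ft_force: [0.8, -0.4, 0.7]
finger_gap: 0.0123
gripper_force: 0.0
clock: 1.2
tool_pos: [0.4427, -0.3455, 0.2534]
orientation: [3.141, -0.001, 0.0]
ft_force: [0.3, 0.0, -0.8]
finger_gap: -0.0001
gripper_force: 0.0
1.2 [ 0.442725   -0.34549995  0.25335461] [[ 1. -0.  0.]
 [-0. -1. -0.]
 [ 0.  0. -1.]] [ 0.83  0.14 -0.23  1.67  0.03  1.33 -0.98] -9.928016139811172e-05 [ 0.25489208  0.02459434 -0.84188069]
```

```bash
python3 jog.py '[[0.01,-0.045,0,0,0,0,0],[0.01,-0.045,0,0,0,0,0],[0.01,-0.045,0.01,0,0,0,0],[0.01,-0.045,0.01,0,0,0,0],[0.01,-0.045,0.01,0,0,0,0]]'
python3 jog.py '[[0.01,-0.045,0.02,0,0,0,0],[0.01,-0.045,0.02,0,0,0,0],[0.01,-0.045,0.02,0,0,0,0],[0.017,-0.0455,0.02,0,0,0,0],[0,0,0.023,0,0,0,0]]'
python3 jog.py '[[0,0,0.01,0,0,0,0],[0,0,0.006,0,0,0,0],[0,0,0,0,0,0,0]]'
python3 -c "
from h import *
print(bot.finger_overhang)"
```

```text
clock: 1.7
tool_pos: [0.492, -0.1205, 0.2231]
orientation: [3.141, -0.001, 0.001]
ft_force: [0.8, 0.1, -0.8]
finger_gap: 0.0
gripper_force: 0.0
clock: 2.2
tool_pos: [0.5393, 0.0638, 0.1219]
orientation: [-3.137, -0.015, -0.005]
ft_force: [0.3, -0.3, -0.4]
finger_gap: -0.0004
gripper_force: 0.0
clock: 2.5
tool_pos: [0.5377, 0.0537, 0.1051]
orientation: [3.141, -0.004, -0.002]
ft_force: [0.6, -0.8, -0.1]
finger_gap: 0.0003
gripper_force: 0.0
0.022
```

```bash
python3 jog.py '[[0,0,0.007,0,0,0,0],[0,0,0,0,0,0,0]]'; python3 jog.py '[[0,0,0.002,0,0,0,0],[0,0,0,0,0,0,0]]';python3 jog.py '[[0,0,0.002,0,0,0,0],[0,0,0,0,0,0,0]]'
```

```text
clock: 2.7
tool_pos: [0.538, 0.0544, 0.0986]
orientation: [3.141, -0.003, 0.0]
ft_force: [-0.1, 0.6, -0.7]
finger_gap: -0.0001
gripper_force: 0.0
clock: 2.9
tool_pos: [0.5385, 0.0552, 0.0971]
orientation: [3.141, -0.001, 0.002]
ft_force: [-0.3, -0.3, 1.5]
finger_gap: -0.0001
gripper_force: 0.9
clock: 3.1
tool_pos: [0.5385, 0.0554, 0.097]
orientation: [3.14, -0.0, 0.001]
ft_force: [-5.7, -1.0, 15.2]
finger_gap: -0.0002
gripper_force: 7.7
```

```bash
python3 jog.py '[[0,0,-0.036,0,0,0,0],[-0.03,0.03,0,0,0,0,0],[-0.03,0.03,0,0,0,0,0],[0,0,0,0,0,0,0]]'
python3 - <<'E'
from h import *
c=cam('top'); cv2.imwrite('pics/a.png',c['image'][100:300,180:420])
E
python3 loc.py | grep -E "axle|lug|jar|pot|press"
```

```text
clock: 3.5
tool_pos: [0.4745, -0.0093, 0.13]
orientation: [3.138, -0.01, -0.005]
ft_force: [-0.3, 0.3, 0.0]
finger_gap: 0.0002
gripper_force: 0.0
axle [0.6045992  0.07398754] r 0.07368889467220988
lug [0.4843965  0.05286088] 37 0.12204517260528096 0.14352408832075028 -2.9676109819166805
jar [0.54646044 0.2990529 ] [0.04960565 0.05121394]
pot [ 0.52535062 -0.16856032] [0.02466625 0.03509461]
press [ 0.64912523 -0.1495719 ] [0.06898769 0.03523774]
```

```bash
cat > ang.py <<'E'
from h import *
AX=np.array([.5956,.0602]); TH=.101
def ang(n):
    t=bot.get_obs()['clock']; c=cam(n); P=pts(c); q=P[...,:2]-AX; r=np.hypot(q[...,0],q[...,1])
    sat=cv2.cvtColor(c['image'],cv2.COLOR_BGR2HSV)[...,1]
    m=(r>.1)&(r<.136)&(P[...,2]>.068)&(P[...,2]<.087)&(sat<60)
    n_,lab,st,ce=cv2.connectedComponentsWithStats(m.astype(np.uint8))
    if n_<2: return t,None,0
    i=1+np.argmax(st[1:,4]); a=q[lab==i].mean(0)
    return t,(np.arctan2(a[1],a[0])-TH)%(2*np.pi),st[i,4]
if __name__=='__main__':
    import sys
    for n in sys.argv[1:]: print(n,ang(n))
E
python3 ang.py top side; python3 jog.py '[[0.003,0,0.043,0,0,0,0],[0,0,0,0,0,0,0]]'; python3 ang.py top side
```

```text
top (3.6, np.float64(3.125524378801782), np.int32(11))
side (3.65, np.float64(3.2057345973404243), np.int32(68))
clock: 3.9
tool_pos: [0.4785, -0.0034, 0.0837]
orientation: [-3.14, -0.003, 0.012]
ft_force: [-1.0, 0.9, -1.2]
finger_gap: -0.0002
gripper_force: 0.0
top (3.9, np.float64(3.129471262854448), np.int32(9))
side (3.95, np.float64(3.1871232049828375), np.int32(17))
```

View pics/a.png

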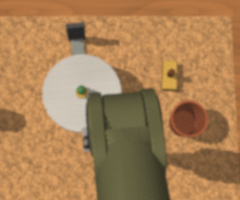

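```bash
python3 jog.py '[[0,-0.02,0,0,0,0,0],[0,-0.03,0,0,0,0,0],[0,-0.03,0,0,0,0,0],[0,0.02,0,0,0,0,0],[0,0.01,-0.05,0,0,0,0]]'; python3 ang.py side top side top side
```

```text
clock: 4.5
tool_pos: [0.4776, 0.0458, 0.1337]
orientation: [-3.141, -0.005, 0.015]
ft_force: [1.2, -1.1, -0.3]
finger_gap: -0.0001
gripper_force: 0.0
side (4.5, np.float64(2.0428039807414455), np.int32(73))
top (4.55, np.float64(1.8672914749172225), np.int32(84))
side (4.6, np.float64(1.7075123166485962), np.int32(51))
top (4.65, np.float64(1.5529004961699995), np.int32(83))
side (4.7, np.float64(1.3736885592158596), np.int32(38))
```

```bash
python3 jog.py '[[0.03,0,0,0,0,0,0],[0.031,-0.01,0,0,0,0,0],[0,0,0.015,0,0,0,0],[0,0,0.012,0,0,0,0],[0,0,0,0,0,0,0]]'; python3 ang.py side top; python3 jog.py '[[0,0,0,0,0,0,0],[0,0,0,0,0,0,0],[0,0,0,0,0,0,0],[0,0,0,0,0,0,0],[0,0,0,0,0,0,0]]';python3 ang.py side top;  python3 jog.py '[[0,0,0,0,0,0,0],[0,0,0,0,0,0,0],[0,0,0,0,0,0,0],[0,0,0,0,0,0,0],[0,0,0,0,0,0,0]]';python3 ang.py side top
```

```text
clock: 5.25
tool_pos: [0.5391, 0.0555, 0.1066]
orientation: [3.141, 0.001, -0.01]
ft_force: [-0.9, -0.5, -0.2]
finger_gap: 0.0002
gripper_force: 0.0
side (5.25, np.float64(5.9311566953234545), np.int32(128))
top (5.3, np.float64(5.81767573605841), np.int32(34))
clock: 5.85
tool_pos: [0.5421, 0.0554, 0.1098]
orientation: [3.141, -0.0, 0.001]
ft_force: [0.5, -0.0, -0.5]
finger_gap: -0.0002
gripper_force: 0.0
side (5.85, np.float64(4.208149873829271), np.int32(122))
top (5.9, np.float64(4.023635396556033), np.int32(45))
clock: 6.45
tool_pos: [0.542, 0.0555, 0.1096]
orientation: [3.142, -0.0, -0.0]
ft_force: [0.3, 0.2, 0.8]
finger_gap: 0.0
gripper_force: 0.0
side (6.45, np.float64(2.457546092896839), np.int32(89))
top (6.5, np.float64(2.2836463000166467), np.int32(84))
```

```bash
W='jog.py'; for i in 1; do
python3 jog.py '[[0,0,0,0,0,0,0],[0,0,0,0,0,0,0],[0,0,0,0,0,0,0],[0,0,0,0,0,0,0],[0,0,0,0,0,0,0]]' >/dev/null
python3 jog.py '[[0,0,0,0,0,0,0],[0,0,0,0,0,0,0],[0,0,0,0,0,0,0],[0,0,0,0,0,0,0],[0,0,0,0,0,0,0]]' >/dev/null; python3 ang.py side top
python3 jog.py '[[0,0,0,0,0,0,0],[0,0,0,0,0,0,0],[0,0,0,0,0,0,0],[0,0,0,0,0,0,0],[0,0,0,0,0,0,0]]' >/dev/null
python3 jog.py '[[0,0,0,0,0,0,0],[0,0,0,0,0,0,0],[0,0,0,0,0,0,0],[0,0,0,0,0,0,0],[0,0,0,0,0,0,0]]' >/dev/null; python3 ang.py side top
python3 jog.py '[[0,0,0,0,0,0,0],[0,0,0,0,0,0,0],[0,0,0,0,0,0,0],[0,0,0,0,0,0,0],[0,0,0,0,0,0,0]]' >/dev/null
python3 jog.py '[[0,0,0,0,0,0,0],[0,0,0,0,0,0,0],[0,0,0,0,0,0,0],[0,0,0,0,0,0,0],[0,0,0,0,0,0,0]]' >/dev/null; python3 ang.py side top
python3 jog.py '[[0,0,0,0,0,0,0],[0,0,0,0,0,0,0],[0,0,0,0,0,0,0],[0,0,0,0,0,0,0],[0,0,0,0,0,0,0]]' >/dev/null
python3 jog.py '[[0,0,0,0,0,0,0],[0,0,0,0,0,0,0],[0,0,0,0,0,0,0],[0,0,0,0,0,0,0],[0,0,0,0,0,0,0]]'; python3 ang.py side top; done
```

```text
side (7.55, np.float64(5.636047514753268), np.int32(142))
top (7.6, np.float64(5.541900893951064), np.int32(70))
side (8.65, np.float64(2.8701104755470745), np.int32(113))
top (8.7, np.float64(2.6679919620500487), np.int32(2))
side (9.75, np.float64(0.11857602296412334), np.int32(102))
top (9.8, np.float64(0.05483002678880697), np.int32(65))
clock: 10.85
tool_pos: [0.542, 0.0555, 0.1096]
orientation: [3.141, -0.0, -0.0]
ft_force: [-0.1, -0.0, 0.4]
finger_gap: 0.0001
gripper_force: 0.0
side (10.85, np.float64(4.02952704624701), np.int32(134))
top (10.9, None, 0)
```

```bash
python3 jog.py '[[0,0,0,0,0,0,0],[0,0,0,0,0,0,0],[0,0,0,0,0,0,0],[0,0,0,0,0,0,0],[0,0,0,0,0,0,0]]' >/dev/null
python3 jog.py '[[0,0,0,0,0,0,0],[0,0,0,0,0,0,0],[0,0,0,0,0,0,0],[0,0,0,0,0,0,0],[0,0,0,0,0,0,0]]' >/dev/null; python3 ang.py side top
python3 jog.py '[[0,0,0,0,0,0,0],[0,0,0,0,0,0,0],[0,0,0,0,0,0,0],[0,0,0,0,0,0,0],[0,0,0,0,0,0,0]]' >/dev/null
python3 jog.py '[[0,0,0,0,0,0,0],[0,0,0,0,0,0,0],[0,0,0,0,0,0,0],[0,0,0,0,0,0,0],[0,0,0,0,0,0,0]]' >/dev/null; python3 ang.py side top
python3 jog.py '[[0,0,0,0,0,0,0],[0,0,0,0,0,0,0],[0,0,0,0,0,0,0],[0,0,0,0,0,0,0],[0,0,0,0,0,0,0]]' >/dev/null;  python3 ang.py side top
```

```text
side (11.95, None, 0)
top (12.0, np.float64(1.5937147191480263), np.int32(80))
side (13.05, np.float64(5.817275335993791), np.int32(134))
top (13.1, np.float64(5.763301766734896), np.int32(36))
side (13.65, np.float64(4.778912259328819), np.int32(132))
top (13.7, np.float64(4.679575658854448), np.int32(93))
```

```bash
python3 jog.py '[[0,0,0.008,0,0,0,0],[0,0,0,0,0,0,0],[0,0,0,0,0,0,0],[0,0,0,0,0,0,0],[0,0,0,0,0,0,0]]' >/dev/null
python3 jog.py '[[0,0,0,0,0,0,0],[0,0,0,0,0,0,0],[0,0,0,0,0,0,0],[0,0,0,0,0,0,0],[0,0,0,0,0,0,0]]' ; python3 ang.py side top
python3 jog.py '[[0,0,0,0,0,0,0],[0,0,0,0,0,0,0],[0,0,0,0,0,0,0],[0,0,0,0,0,0,0],[0,0,0,0,0,0,0]]' >/dev/null
python3 jog.py '[[0,0,0,0,0,0,0],[0,0,0,0,0,0,0],[0,0,0,0,0,0,0]]' >/dev/null;  python3 ang.py side top side top
```

```text
clock: 14.75
tool_pos: [0.5421, 0.0555, 0.1016]
orientation: [3.141, -0.0, 0.0]
ft_force: [-0.2, -0.8, 0.3]
finger_gap: -0.0003
gripper_force: 0.0
side (14.75, np.float64(2.9668113834295964), np.int32(101))
top (14.8, None, 0)
side (15.65, np.float64(1.5030221477086276), np.int32(37))
top (15.7, np.float64(1.4562798965769865), np.int32(83))
side (15.75, np.float64(1.3565813544163425), np.int32(41))
top (15.8, np.float64(1.3084384818776844), np.int32(81))
```

```bash
python3 jog.py '[[0,0,0,0,0,0,0],[0,0,0,0,0,0,0],[0,0,0,0,0,0,0],[0,0,0,0,0,0,0],[0,0,0,0,0,0,0]]' ; python3 ang.py top
```

```text
clock: 16.35
tool_pos: [0.542, 0.0555, 0.1016]
orientation: [3.141, -0.0, -0.0]
ft_force: [-0.2, -0.4, 0.4]
finger_gap: -0.0003
gripper_force: 0.0
top (16.35, np.float64(0.5196302329811526), np.int32(52))
```

As predicted (0.52): I will press with the third row.

```bash
python3 jog.py '[[0,0,0,0,0,0,0],[0,0,0,0,0,0,0],[0,0,0.0065,0,0,0,0],[0,0,0,0,0,0,0],[0,0,0,0,0,0,0]]' ; python3 ang.py top side top
```

```text
clock: 16.9
tool_pos: [0.543, 0.056, 0.0971]
orientation: [3.141, 0.0, 0.003]
ft_force: [-2.8, -0.0, 13.7]
finger_gap: 0.0
gripper_force: 6.7
top (16.9, np.float64(0.052395959116365576), np.int32(79))
side (16.95, np.float64(0.0002825762375712193), np.int32(112))
top (17.0, np.float64(0.05238857413714684), np.int32(79))
```

Stopped about 5 mm off centre. Now I hold briefly and lift straight off.

```bash
python3 jog.py '[[0,0,0,0,0,0,0],[0,0,0,0,0,0,0],[0,0,-0.01,0,0,0,0],[0,0,-0.04,0,0,0,0],[0,0,-0.04,0,0,0,0]]'; python3 jog.py '[[0,0,0,0,0,0,0],[0,0,0,0,0,0,0],[0,0,0,0,0,0,0],[0,0,0,0,0,0,0],[0,0,0,0,0,0,0]]'; python3 ang.py top side;python3 jog.py '[[0,0,0,0,0,0,0],[0,0,0,0,0,0,0],[0,0,0,0,0,0,0],[0,0,0,0,0,0,0],[0,0,0,0,0,0,0]]'; python3 ang.py top side
```

```text
clock: 17.55
tool_pos: [0.5411, 0.0554, 0.1851]
orientation: [-3.141, 0.0, 0.004]
ft_force: [0.8, -0.5, -0.2]
finger_gap: -0.0001
gripper_force: 0.0
clock: 18.05
tool_pos: [0.5413, 0.0554, 0.1838]
orientation: [-3.141, 0.0, 0.004]
ft_force: [0.0, 0.3, -0.9]
finger_gap: -0.0001
gripper_force: 0.0
top (18.05, None, 0)
side (18.1, np.float64(6.270659389219426), np.int32(108))
clock: 18.65
tool_pos: [0.5421, 0.0555, 0.1851]
orientation: [3.142, -0.0, 0.0]
ft_force: [0.2, 0.4, 0.5]
finger_gap: -0.0005
gripper_force: 0.0
top (18.65, None, 0)
side (18.7, np.float64(6.273424889937761), np.int32(105))
```

```bash
python3 -c "
from plant import bot, camrig
print(bot.job_done())"
```

```text
the job is handed in; nothing more can be done
None
```

I handed the job in. I flicked the wheel clockwise, let it run past the block several times untouched, then braked it with the fingertip and lifted the finger clear. The lug came to rest about 5 mm from facing the block by my measurements; no verdict was returned.

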